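Snap the filler tub's lid shut all round

TASK

Close the big filler tub: press down with your fingertips round the rim of its lid, section by section, until all six sections have clicked shut and lie flat (one or two may be shut already). Do not lift, tip or push the tub about, and leave everything else on the table where it is.

Things in the scene. Friction and masses are not known exactly. Their poses are not given: they have to be found in the camera images.
- tub: Grey round tub of filler, 3 to 4 kg, loose on the table, 190 mm across, 105 mm tall; origin at the centre of its underside, z up. Its white lid has a flat centre panel (140 mm across, 108 mm above the table, a small flat tab on it towards the tub's +x) and round it a rim 204 mm across, slit into six equal hinged snap-fit sections.
- rim0 (a joint): Lid rim section 0, towards the tub's +x: white arc of 54 degrees, 68 to 102 mm from the tub's axis, 4 mm thick, hinged at its inner edge. Angle (rad): 0 = sprung up (outer edge 9 mm high), 0.27 = shut, top level at 112 mm. Resists with 11 N at first at its press point, then less and less; past 0.15 (4 mm down) it snaps shut and stays; short of that it springs back.
- rim0_press (a point): Middle of the top face of rim section 0, 26 mm out from its hinge and 94 mm from the tub's axis: 119 mm above the table when sprung up, 112 mm when shut. It moves with the section; its x axis points radially outward at the middle of the section when sprung up (tilted up by 0.27 rad), y along the rim.
- rim1 (a joint): Lid rim section 1, 60 degrees counter-clockwise of rim0: white arc of 54 degrees, 68 to 102 mm from the tub's axis, 4 mm thick, hinged at its inner edge. Angle (rad): 0 = sprung up (outer edge 9 mm high), 0.27 = shut, top level at 112 mm. Resists with 11 N at first at its press point, then less and less; past 0.15 (4 mm down) it snaps shut and stays; short of that it springs back.
- rim1_press (a point): Middle of the top face of rim section 1, 26 mm out from its hinge and 94 mm from the tub's axis: 119 mm above the table when sprung up, 112 mm when shut. It moves with the section; its x axis points radially outward at the middle of the section when sprung up (tilted up by 0.27 rad), y along the rim.
- rim2 (a joint): Lid rim section 2, 120 degrees counter-clockwise of rim0: white arc of 54 degrees, 68 to 102 mm from the tub's axis, 4 mm thick, hinged at its inner edge. Angle (rad): 0 = sprung up (outer edge 9 mm high), 0.27 = shut, top level at 112 mm. Resists with 11 N at first at its press point, then less and less; past 0.15 (4 mm down) it snaps shut and stays; short of that it springs back.
- rim2_press (a point): Middle of the top face of rim section 2, 26 mm out from its hinge and 94 mm from the tub's axis: 119 mm above the table when sprung up, 112 mm when shut. It moves with the section; its x axis points radially outward at the middle of the section when sprung up (tilted up by 0.27 rad), y along the rim.
- rim3 (a joint): Lid rim section 3, 180 degrees counter-clockwise of rim0: white arc of 54 degrees, 68 to 102 mm from the tub's axis, 4 mm thick, hinged at its inner edge. Angle (rad): 0 = sprung up (outer edge 9 mm high), 0.27 = shut, top level at 112 mm. Resists with 11 N at first at its press point, then less and less; past 0.15 (4 mm down) it snaps shut and stays; short of that it springs back.
- rim3_press (a point): Middle of the top face of rim section 3, 26 mm out from its hinge and 94 mm from the tub's axis: 119 mm above the table when sprung up, 112 mm when shut. It moves with the section; its x axis points radially outward at the middle of the section when sprung up (tilted up by 0.27 rad), y along the rim.
- rim4 (a joint): Lid rim section 4, 240 degrees counter-clockwise of rim0: white arc of 54 degrees, 68 to 102 mm from the tub's axis, 4 mm thick, hinged at its inner edge. Angle (rad): 0 = sprung up (outer edge 9 mm high), 0.27 = shut, top level at 112 mm. Resists with 11 N at first at its press point, then less and less; past 0.15 (4 mm down) it snaps shut and stays; short of that it springs back.
- rim4_press (a point): Middle of the top face of rim section 4, 26 mm out from its hinge and 94 mm from the tub's axis: 119 mm above the table when sprung up, 112 mm when shut. It moves with the section; its x axis points radially outward at the middle of the section when sprung up (tilted up by 0.27 rad), y along the rim.
- rim5 (a joint): Lid rim section 5, 300 degrees counter-clockwise of rim0: white arc of 54 degrees, 68 to 102 mm from the tub's axis, 4 mm thick, hinged at its inner edge. Angle (rad): 0 = sprung up (outer edge 9 mm high), 0.27 = shut, top level at 112 mm. Resists with 11 N at first at its press point, then less and less; past 0.15 (4 mm down) it snaps shut and stays; short of that it springs back.
- rim5_press (a point): Middle of the top face of rim section 5, 26 mm out from its hinge and 94 mm from the tub's axis: 119 mm above the table when sprung up, 112 mm when shut. It moves with the section; its x axis points radially outward at the middle of the section when sprung up (tilted up by 0.27 rad), y along the rim.
- cartridge_a: Sealant cartridge standing upright, 49 mm across, 225 mm tall; origin at the centre of its underside. A bystander: leave alone.
- cartridge_b: Second sealant cartridge standing upright, 49 mm across, 225 mm tall; origin at the centre of its underside. A bystander: leave alone.
- jar: Small closed jar, 66 mm across, 75 mm tall; origin at the centre of its underside. A bystander: leave alone.
- small_tub: Small white tub, already closed, 100 mm across, 64 mm tall; origin at the centre of its underside. A bystander: leave alone.
- tape: Cardboard tape core lying flat, 96 mm across, 25 mm high; origin at the centre of its underside. A bystander: leave alone.
- putty_knife: Putty knife lying flat, about 250 mm long, handle towards its own -x; origin at the centre of its underside. A bystander: leave alone.
- caulk_gun: Caulking gun lying on its side, about 360 mm long along its x, 42 mm high; origin at the centre of its underside. A bystander: leave alone.

How it is judged:
By the outcome, as a careful person would: the job done as asked, in the order asked, and still so for the second after the job is handed in, with the robot touching nothing.
It also fails if it takes over 51 s, if anything falls off the work surface, if the arm or the gripper's body presses on something with over 40 N, if the wrist force passes 120 N, or if a joint passes its speed limit or range.

ROBOT

A 7-joint arm with a two-finger parallel gripper is mounted at the origin on the work surface. World frame = base frame: x ahead of the robot, y to its left, z up, the work surface at z = 0. Lengths are in mm, angles in degrees, forces in N, time in s.
With the tool pointing down it reaches from about 425 to 825 mm from the base axis. Payload 3.6 kg.
Tool frame: the origin (TCP) lies at the very end of the fingers, on their centre line; the grasp point (between the pads) lies 19 mm behind it; z points along the fingers, y is the line along which they close (so a half turn about z gives the same grasp; the last joint's range is limited). The gripper opens to 85 mm and grips with 20 to 120 N. Pads are 22 mm wide; open, the fingers measure 114 mm over their backs; the gripper's body (76 mm by 85 mm) begins 54 mm behind the grasp point. The pads swing forward as they close: fully open they stand 13 mm farther back than shut.
Start: joints at [71.992, 35.231, -0.722, 81.555, 0.464, 63.22, -2.315], TCP at [184.51, -623.232, 231.297] pointing down, gripper open.
Joint ranges: [-178.69, 178.69], [-17.37, 117.87], [-77.05, 75.6], [15.02, 138.74], [-78.02, 258.01], [0.78, 113.62], [-162.83, 162.83]. Speed limits (degrees/s): [159.86, 159.86, 180, 180, 180, 180, 180].

INTERFACE

Orientations are given as [roll, pitch, yaw] about the fixed x, y, z axes, in that order (R = Rz(yaw) Ry(pitch) Rx(roll)).
In Python, from workcell import robot gives the robot as it stands. Calls block until the motion is done:
- robot.move_to(position, orientation): joint-space move of the TCP to a pose.
- robot.movel(position, orientation=None, feed=150, force_limit=None): straight line of the TCP; orientation=None keeps the orientation; feed is the mean speed in mm/s. With force_limit (N) it stops when the force on the tool has changed by that much, and returns True; else False.
- robot.set_joints(angles): joint-space move.
- robot.gripper_to(opening, f_grip=None): finger opening in mm; f_grip is the grip in N (None keeps the last); returns when the fingers have stopped.
- robot.wait(seconds).
- robot.inverse_kinematics(position, orientation): joint angles nearest the present ones, or None.
- robot.capture(name): name is "scene" or "top" or "wrist"; returns a dict with "img" (400x640x3 uint8, red, green, blue), "fx", "fy", "cx", "cy" (pixels), "pose" (4x4, takes a point from camera to world coordinates). Camera axes: x right, y down, z forward; pixel columns grow to the right and rows downward; lengths in mm; the calibration is good to about 2 mm. A picture is of the moment at which its call begins. There is no depth.
A pose or a line that the arm cannot do raises robot.MotionError and nothing moves.
- robot.finish_job(): hands the job in; it is judged then, once.
Readings, each from a call of its own:
- robot.current_t(): time.
- robot.current_joint_pos(): joint angles.
- robot.current_joint_vel(): joint speeds.
- robot.current_joint_torque(): joint torques, N m.
- robot.current_ee_pos(): TCP position.
- robot.current_eef_rot(): TCP orientation.
- robot.current_ft_force(): force on the tool from outside, world axes, zero at the start.
- robot.current_torque(): the same for the moment, N m.
- robot.current_opening(): finger opening in mm.
- robot.current_gripper_force(): force on a finger pad.
Only numpy, scipy, OpenCV 4.12 (cv2) and the standard library are available. Lean on these libraries where they do the work, as an engineer would, in place of code of your own. Each camera call takes 0.05 s, during which the arm holds its last target. There are 200 camera calls.

## Working session

There is one attempt and no reset: what is moved stays moved. The work goes in short steps, each a Python script; the robot and the scene stay as the last script left them, time stands still between calls to the robot, and variables do not carry over. Pictures are saved under pics/ and viewed, at most 10 in all, crops included, and the job is handed in when it is done.

```bash
mkdir -p pics; python3 - <<'E'
from workcell import robot
import cv2,numpy as np,pickle
for n in("scene","top"):
    c=robot.capture(n); cv2.imwrite(f"pics/{n}0.png",c["img"][:,:,::-1]); pickle.dump(c,open(n+"0.pkl","wb"))
    print(n,c["fx"],c["cx"],c["cy"],np.round(c["pose"],3).tolist())
E
```

```text
scene 431.5831794332907 316.08571854722396 201.33793717730208 [[0.798, 0.503, -0.331, 908.457], [0.602, -0.68, 0.418, -540.185], [-0.015, -0.533, -0.846, 1145.133], [0.0, 0.0, 0.0, 1.0]]
top 476.06755396697463 318.0486342355837 206.6243248609877 [[-0.023, -0.992, 0.126, 279.143], [-1.0, 0.024, 0.009, -17.851], [-0.012, -0.126, -0.992, 1691.229], [0.0, 0.0, 0.0, 1.0]]
```

View pics/top0.png

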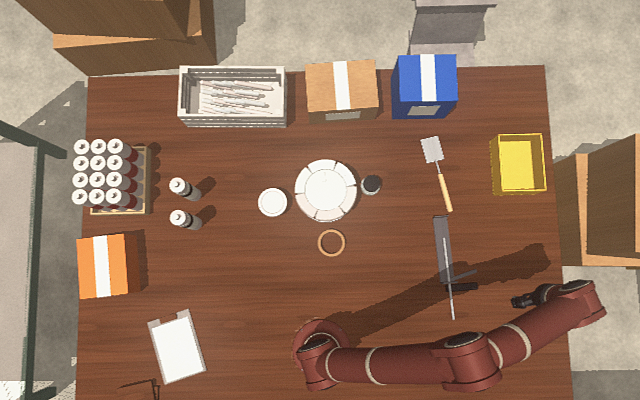

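View pics/scene0.png

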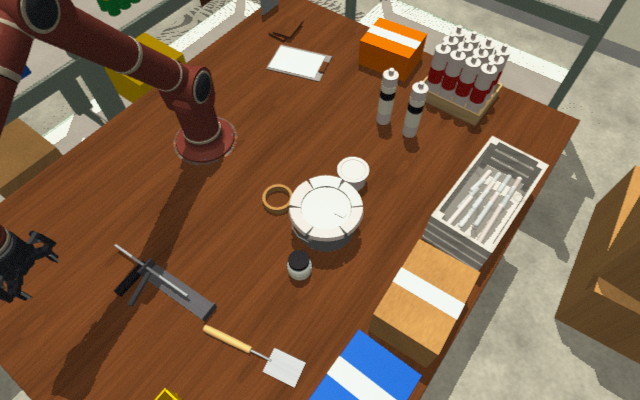

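The top view shows the tub lid centred near (326,190), with the small tub at (272,202) and the jar at (371,184), both lower than the lid. Next I'll compute the centre and look from close by with the wrist camera.

```bash
cat >h.py <<'E'
from workcell import robot
import cv2,numpy as np,pickle
def ray(c,uv,z):
    T=np.array(c["pose"]);d=T[:3,:3]@[(uv[0]-c["cx"])/c["fx"],(uv[1]-c["cy"])/c["fy"],1]
    return T[:3,3]+d*(z-T[2,3])/d[2]
def proj(c,P):
    T=np.array(c["pose"]);p=T[:3,:3].T@(np.asarray(P,float)-T[:3,3])
    return np.array([c["fx"]*p[0]/p[2]+c["cx"],c["fy"]*p[1]/p[2]+c["cy"]])
E
python3 - <<'E'
from h import *
c=pickle.load(open("top0.pkl","rb"))
m=cv2.inRange(cv2.cvtColor(c["img"],cv2.COLOR_RGB2HSV),(0,0,150),(179,60,255))
n,l,s,ce=cv2.connectedComponentsWithStats(cv2.morphologyEx(m,cv2.MORPH_CLOSE,np.ones((5,5))))
k=l[190,326];print(s[k],ce[k]);C=ray(c,ce[k],114);print(C)
print(robot.current_eef_rot(),robot.current_t())
r=np.hypot(C[0],C[1]);u=C[:2]/r
robot.gripper_to(0)
P=u*(r-70)
robot.move_to([P[0],P[1],330],[180,0,np.degrees(np.arctan2(u[1],u[0]))])
w=robot.capture("wrist");pickle.dump(w,open("w.pkl","wb"));cv2.imwrite("pics/w.png",w["img"][:,:,::-1])
print(robot.current_t(),robot.current_ee_pos(),np.round(w["pose"],3).tolist(),proj(w,C))
E
```

```text
[ 295  159   85   63 3142] [326.36823679 190.00891152]
[535.38834336 -32.25768875 114.        ]
[-1.79865669e+02  2.44707412e-04  1.64943706e+01] 0.1
3.2833 [465.59153551 -28.99810683 329.80063454] [[-0.063, -0.947, -0.315, 546.003], [-0.998, 0.06, 0.02, -33.715], [0.0, 0.316, -0.949, 473.09], [0.0, 0.0, 0.0, 1.0]] [318.12433269 111.67082155]
```

View pics/w.png

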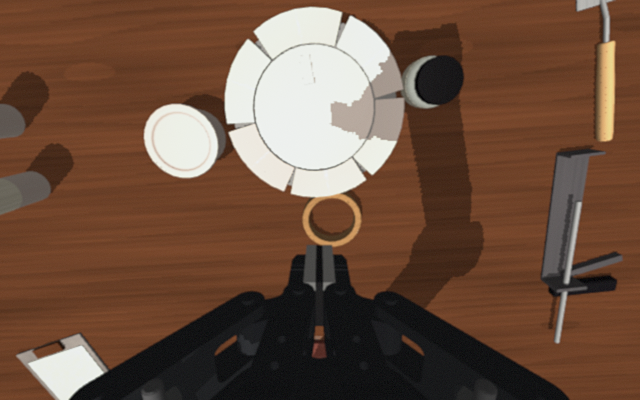

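The wrist view shows the lid centred at about (314,106). The tab is at (308,66), and the slits are near (346,18), (402,95), (365,185), (292,192), (230,125) and (258,40). I'll refine the centre and angle from these, then press each section.

```bash
python3 - <<'E'
from h import *
w=pickle.load(open("w.pkl","rb"))
E=np.array([ray(w,p,108)[:2] for p in[(254,106),(374,106),(314,43),(314,170)]])
C=np.array([E[2:,0].mean(),E[:2,1].mean()]);print("C",C,np.linalg.norm(E-C,axis=1))
G=np.array([ray(w,p,114)[:2]-C for p in[(346,18),(402,95),(365,185),(292,192),(230,125),(258,40)]])
a=np.degrees(np.arctan2(G[:,1],G[:,0]));print(np.round(a,1),np.linalg.norm(G,axis=1))
off=np.degrees(np.angle(np.exp(6j*np.radians(a)).mean()))/6
t=ray(w,(308,66),109)[:2]-C;print("tab",np.degrees(np.arctan2(t[1],t[0])),"off",off)
angs=[off+30+60*k for k in range(6)]
yaw=robot.current_eef_rot()[2];o=[180,0,yaw]
for b in angs:
    p=C+91*np.array([np.cos(np.radians(b)),np.sin(np.radians(b))])
    robot.movel([*p,135],o,feed=150)
    f0=robot.current_ft_force()
    h=robot.movel([*p,110.5],feed=30,force_limit=28)
    print(round(b),h,np.round(robot.current_ee_pos(),1),np.round(robot.current_ft_force()-f0,1),robot.current_t())
    robot.movel([*p,135],feed=100)
r=np.hypot(*C);P=C/r*(r-70)
robot.movel([*P,330],feed=250)
w=robot.capture("wrist");cv2.imwrite("pics/w2.png",cv2.resize(w["img"][0:210,130:450,::-1],(800,525)))
pickle.dump(w,open("w2.pkl","wb"))
print(robot.current_t())
E
```

```text
C [536.73845342 -27.82034284] [70.8110136  70.16579583 71.23517709 71.28350689]
[ -23.6  -83.9 -148.3  160.2   95.6   35.9] [ 99.91206789 101.58904982 109.21753606 102.30645218 100.33879236
  94.8248367 ]
tab 4.492585051943947 off -24.001980478007273
6 False [627.7 -18.2 111.9] [-2.5 -0.4  8.4] 6.0917
66 False [573.5  55.2 111.9] [-2.4 -1.1  8.8] 8.2083
126 False [483.3  46.1 111.7] [-4.2  0.4 13.5] 10.325
186 False [446.  -37.2 111.7] [-4.4  0.8 16.8] 12.4417
246 False [ 499.7 -111.2  111.8] [-4.7 -0.5 11.6] 14.5583
306 False [ 590.5 -101.8  111.9] [-2.3 -0.1  9.2] 16.675
18.2417
```

View pics/w2.png

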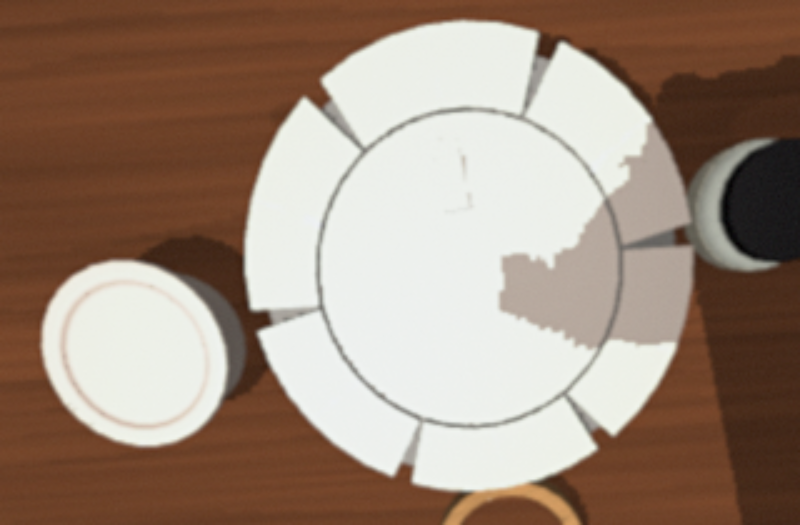

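After pressing, all six sections look level and evenly slit around the centre at (468,268) in the crop. I'll confirm by touch: there should be no force at 114 mm if a section is shut, followed by a slightly firmer push.

```bash
python3 - <<'E'
from h import *
C=np.array([536.7,-27.8]);o=[180,0,robot.current_eef_rot()[2]]
for b in [6+60*k for k in range(6)]:
    p=C+91*np.array([np.cos(np.radians(b)),np.sin(np.radians(b))])
    robot.movel([*p,122 if b>6 else 130],o,feed=200)
    f0=robot.current_ft_force()
    robot.movel([*p,114.5],feed=60); z=robot.current_ee_pos()[2]; f1=robot.current_ft_force()-f0
    robot.movel([*p,109.5],feed=30,force_limit=35)
    print(b,np.round(z,1),np.round(f1,1),np.round(robot.current_ee_pos()[2],1),np.round(robot.current_ft_force()-f0,1))
    robot.movel([*p,124],feed=150)
r=np.hypot(*C);P=C/r*(r-70)
robot.movel([*P,330],feed=250)
w=robot.capture("wrist");v=pickle.load(open("w2.pkl","rb"));v0=pickle.load(open("w.pkl","rb"))
for x in(v0,v,w):
  g=cv2.morphologyEx(cv2.inRange(cv2.cvtColor(x["img"],cv2.COLOR_RGB2HSV),(0,0,120),(179,60,255)),cv2.MORPH_OPEN,np.ones((3,3)))
  n,l,s,ce=cv2.connectedComponentsWithStats(g);k=l[100,300];print(s[k],ce[k],ray(x,ce[k],112))
print(robot.current_t())
E
```

```text
6 114.0 [-0.4  1.3  0.7] 111.9 [-3.1  1.6  9.9]
66 113.6 [-0.5  0.1 -0.7] 111.8 [-3.4 -2.  11.4]
126 113.8 [1.2 1.2 2. ] 111.8 [-1.6 -0.7  9.9]
186 114.0 [0.5 0.4 0.7] 111.8 [-2.1  0.9 10.4]
246 114.0 [ 1.2 -0.   0.8] 111.7 [-2.   0.4 15.8]
306 113.9 [1.3 0.7 0.8] 111.8 [-2.7 -1.2 12.1]
[  224     7   180   191 26597] [313.56111592 101.81324961] [546.53990662 -27.69007662 112.        ]
[  228     8   179   189 26262] [316.90701394 102.        ] [546.62539681 -27.39481554 112.        ]
[  228     8   180   189 26262] [316.92053157 101.91645724] [546.63339536 -27.43857267 112.        ]
28.9583
```

All six sections are free at 114 mm and solid at 112 mm, so they are shut, and the tub hasn't moved.

```bash
python3 -c "
from workcell import robot
print(robot.finish_job())"
```

```text
the job is handed in; nothing more can be done
None
```

All six rim sections of the tub's lid are clicked shut and flat at 112 mm, the tub hasn't moved, nothing else was touched, and the job was handed in at about 29 s.

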